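Find the power brick with the loose part and show it to the inspection camera

TASK

One of the three sealed power bricks on the repair mat has a part loose inside: lift a brick off the mat and shake or rock it to and fro along its length a few times to learn whether something runs about in it, lay the ones with nothing loose back down flat on the mat, and when you have the one that does, hold it between the two light bars of the inspection stand, in the middle of the gap at about half their height, level, with one end pointing at the camera. Touch neither the stand nor the other things on the bench, and finish while still holding the brick there, motionless.

Things in the scene. Friction and masses are not known exactly. Their poses are not given: they have to be found in the camera images.
- brick_a: sealed off-white power brick, 100 (x) x 56 (y) x 46 mm high, 240-560 g, grey seam at half height, black inlet in each end; lies flat on the mat (top 3 mm above the bench). Origin: centre of underside. One of the three bricks, drawn anew each time, holds a loose 200 g piece that rolls freely, up to 28 mm either way along x and 6 mm along y; the others hold nothing loose
- brick_b: another sealed power brick, same look, size and mass range as brick_a, same origin and axes; any of the three may be the one with the loose piece
- brick_c: another sealed power brick, same look, size and mass range as brick_a, same origin and axes; any of the three may be the one with the loose piece
- stand: fixed inspection stand: base 230 mm wide, 12 mm thick, from x = -40 to +180 mm; upright light bars 30 x 18 mm, tops 140 mm above the bench, at y = +-100 mm, 180 mm clear between them; black camera 40 x 44 x 40 mm on a post at x = 150 mm, its top 104 mm high, lens reaching back to x = 115 mm and looking along -x. Origin: on the bench midway between the bars; x points to the camera, z up
- meter: red and black multimeter lying on its back, 150 (x) x 75 (y) x 38 mm high, loose; to be left alone. Origin: centre of the underside
- spool: silver solder spool standing on end, 52 mm diameter, 36 mm high, loose; to be left alone. Origin: centre of the underside
- driver: screwdriver lying down, 170 mm long (x), loose; to be left alone. Origin: under its middle
- tape: roll of cream tape lying flat, 100 mm diameter, 24 mm high, loose; to be left alone. Origin: centre of the underside
- flux: small jar with a blue lid, 44 mm diameter, 55 mm high, loose; to be left alone. Origin: centre of the underside
There are look-alikes about, which are no part of the job. Leave any green or purple look-alike of the brick_b alone.

How it is judged:
By the outcome, as a careful person would: the job done as asked, in the order asked, and still so for the second after the job is handed in, while the arm keeps its last pose, push and grip.
It also fails if it takes over 72 s, if anything falls off the work surface, if the arm or the gripper's body presses on something with over 40 N, if the wrist force passes 120 N, or if a joint passes its speed limit or range.

ROBOT

A 7-joint arm with a two-finger parallel gripper is mounted at the origin on the work surface. World frame = base frame: x ahead of the robot, y to its left, z up, the work surface at z = 0. Lengths are in m, angles in rad, forces in N, time in s.
With the tool pointing down it reaches from about 0.425 to 0.925 m from the base axis. Payload 6.8 kg.
Tool frame: the origin (TCP) lies on the centre line of the jaws, within the pads' length; the fingertips stand 14 mm ahead of it and the grasp point (between the pads) lies 5 mm behind it; z points along the fingers, y is the line along which they close (so a half turn about z gives the same grasp; the last joint's range is limited). The gripper opens to 85 mm and grips with 20 to 120 N. Pads are 22 mm wide; open, the fingers measure 114 mm over their backs; the gripper's body (76 mm by 85 mm) begins 54 mm behind the grasp point. The pads swing forward as they close: fully open they stand 13 mm farther back than shut.
Start: joints at [1.024, 0.477, 0.022, 1.555, -0.011, 1.109, -0.083], TCP at [0.287, -0.611, 0.245] pointing down, gripper open.
Joint ranges: [-2.96, 2.96], [-0.34, 2.1], [-1.41, 1.46], [0.24, 2.44], [-1.37, 4.51], [0.17, 1.92], [-2.96, 2.96]. Speed limits (rad/s): [2.39, 2.39, 3.14, 3.14, 3.14, 3.14, 3.14].

INTERFACE

Orientations are given as a unit quaternion [w, x, y, z].
In Python, from station import bot gives the robot as it stands. The module is installed in compiled form; this text tells all that it offers.
- The arm moves only by the tool drive_tool, never from a script. Its argument "commands" is a list of rows, each an object with "hand": the opening, from 0 (shut) to 1 (fully open); "translation": the shift along the world's x, y, z in mm, a list of three; "angular": the turn, a rotation vector about the world's x, y, z in rad, a list of three. In form: [{"hand": hand, "translation": [tx, ty, tz], "angular": [ax, ay, az]}, ...]. A call has 1 to 12 rows; each row is the pose to reach, as a shift and turn from the pose commanded when the call began; what a row does not reach only later rows make up. A row lasts 1/8 s, in which the tool goes at most 62.5 mm and 10.7 degrees, less where a joint would pass 70% of its speed; a pose out of reach is approached as far as the arm can. A call with a gripper value outside its range is refused whole. The fingers move at their own pace and stop on an object; "force" is the grip in N (left out, the last holds). Time passes only in rows, so rows that repeat a pose let the fingers close. It gives the time, the measured TCP pose, the force, the opening and the grip force at its end, in the units of the state.
- bot.get_obs(): the state, without advancing time (a new reading comes with each control period).
- bot.read_camera(name): name is "scene" or "side" or "wrist"; returns the picture (384x512x3 uint8, red, green, blue); there is no depth.
- bot.camera_model(name): a dict with "fx", "fy", "cx", "cy" (pixels), "view" (4x4, takes a point from world to camera coordinates). Camera axes: x right, y up, looking along -z (the intrinsics and any distortion apply to the point x, -y, -z); pixel columns grow to the right and rows downward; lengths in m; the calibration is good to about 2 mm. The wrist camera is an equidistant fisheye: a pixel r from the principal point sees the ray r / f radians off the axis. A picture is of the moment at which its call begins: read the wrist's pose just before it. camera_model takes no time and is no camera call; for the wrist camera it gives the pose at the moment of the call.
- bot.hand_in(): hands the job in; it is judged then, once.
Trained networks look in the newest picture that a camera, given by its name, has taken for a name from the list of things; names that differ only in an ending like _2 or _b are one class to them, and where a whole thing is asked for, a point or a joint stands for the part that bears it (a point fixed in the world has none). Each returns a list of dicts, best first, with "score" (0 to 1); they miss things now and then, are a little off and sometimes report something else, mostly with a low value. They report only what shows in the picture. A call takes as long as a camera call. They do not tell look-alikes from the thing itself.
- bot.find_in(camera, query): "position" ([column, row] in pixels, amid what is visible of it).
- bot.outline_of(camera, query): "pixels" (384x512 bool, what is visible of it) and "position" ([column, row] in pixels, amid what is visible of it).
The state is a dict: "t": time; "q": joint angles; "joint_vel": joint speeds; "joint_torque": joint torques, N m; "eef_pos": TCP position; "tool_rot": TCP orientation; "contact_force": force on the tool from outside, world axes, zero at the start; "torque": the same for the moment, N m; "gripper_width": opening from 0.0 (shut) to 1.0 (fully open); "grasp_force": force on a finger pad.
Only numpy, scipy, OpenCV 4.12 (cv2) and the standard library are available. Lean on these libraries where they do the work, as an engineer would, in place of code of your own. Each camera call takes 0.05 s, during which the arm holds its last target. There are 200 camera calls.

## Working session

There is one attempt and no reset: what is moved stays moved. The work goes in short steps, Python scripts to look and compute and a tool call to move; the robot and the scene stay as the last step left them, time stands still between calls to the robot, and variables do not carry over. Pictures are saved under pics/ and viewed, at most 10 in all, crops included, and the job is handed in when it is done.

Besides the shell and the picture viewer there is one more tool, called after ">>>" as name(argument=value, ...) on one line, values as JSON. drive_tool: Moves the arm, as the interface text tells. Its arguments: {"type":"object","properties":{"commands":{"type":"array","items":{"type":"object","properties":{"hand":{"type":"number"},"translation":{"type":"array","items":{"type":"number"}},"angular":{"type":"array","items":{"type":"number"}}}}},"force":{"type":"number"}},"required":["commands"]}

```bash
mkdir -p pics; cat > h.py <<'E'
import numpy as np, cv2
from station import bot
def ray(cam,uv,M=None):
    M=M or bot.camera_model(cam); V=np.array(M["view"]); R=V[:3,:3]; o=-R.T@V[:3,3]
    a=(uv[0]-M["cx"])/M["fx"]; b=(uv[1]-M["cy"])/M["fy"]
    if cam=="wrist":
        r=np.hypot(a,b); s=np.sin(r)/r if r>1e-9 else 1; d=np.array([a*s,b*s,np.cos(r)])
    else: d=np.array([a,b,1.])
    d=R.T@(d*[1,-1,-1]); return o,d/np.linalg.norm(d)
def atz(cam,uv,z,M=None):
    o,d=ray(cam,uv,M); return o+d*(z-o[2])/d[2]
def proj(cam,p,M=None):
    M=M or bot.camera_model(cam); V=np.array(M["view"]); c=(V[:3,:3]@np.asarray(p)+V[:3,3])*[1,-1,-1]
    if cam=="wrist":
        r=np.arctan2(np.hypot(c[0],c[1]),c[2]); k=r/max(np.hypot(c[0],c[1]),1e-9); a,b=c[0]*k,c[1]*k
    else: a,b=c[0]/c[2],c[1]/c[2]
    return np.array([M["cx"]+M["fx"]*a,M["cy"]+M["fy"]*b])
def tri(r):
    A=sum(np.eye(3)-np.outer(d,d) for o,d in r); b=sum((np.eye(3)-np.outer(d,d))@o for o,d in r)
    return np.linalg.solve(A,b)
E
python3 - <<'E'
from h import *
np.set_printoptions(precision=3,suppress=True)
for c in ["scene","side"]:
    im=bot.read_camera(c); cv2.imwrite(f"pics/{c}0.png",cv2.resize(im[:,:,::-1],(800,600),interpolation=cv2.INTER_CUBIC))
    M=bot.camera_model(c);V=np.array(M["view"]);print(c,M["fx"],-V[:3,:3].T@V[:3,3], list(M))
    for q in ["brick_a","stand","meter","spool","driver","tape","flux"]:
        for f in bot.find_in(c,q): print(q,np.round(f["position"]),round(f["score"],2),atz(c,f["position"],0.03)[:2])
o=bot.get_obs();print({k:np.round(v,3) for k,v in o.items()})
E
```

```text
scene 441.0649534443338 [ 1.173 -0.453  1.19 ] ['fx', 'fy', 'cx', 'cy', 'view']
brick_a [223. 214.] 0.79 [ 0.504 -0.197]
brick_a [166. 170.] 0.79 [ 0.267 -0.294]
brick_a [173. 234.] 0.73 [ 0.501 -0.36 ]
brick_a [102. 217.] 0.65 [ 0.35  -0.531]
brick_a [266. 181.] 0.62 [ 0.455 -0.022]
brick_a [345. 138.] 0.56 [0.413 0.314]
stand [356. 190.] 0.91 [0.616 0.221]
meter [292. 244.] 0.87 [ 0.69  -0.059]
spool [200. 287.] 0.6 [ 0.692 -0.354]
driver [245. 277.] 0.65 [ 0.72  -0.231]
tape [345. 126.] 0.62 [0.368 0.343]
flux [135. 245.] 0.52 [ 0.486 -0.474]
side 396.33431352486394 [-0.028  0.706  1.034] ['fx', 'fy', 'cx', 'cy', 'view']
brick_a [266. 177.] 0.92 [ 0.512 -0.192]
brick_a [340. 188.] 0.82 [ 0.262 -0.296]
brick_a [348. 147.] 0.69 [ 0.336 -0.523]
brick_a [297. 157.] 0.57 [ 0.473 -0.354]
brick_a [256. 218.] 0.56 [ 0.431 -0.009]
stand [167. 245.] 0.68 [0.599 0.241]
stand [268. 178.] 0.2 [ 0.501 -0.19 ]
meter [206. 183.] 0.65 [ 0.671 -0.045]
meter [296. 156.] 0.15 [ 0.479 -0.355]
driver [230. 154.] 0.44 [ 0.695 -0.22 ]
tape [206. 321.] 0.66 [0.343 0.367]
flux [267. 175.] 0.72 [ 0.515 -0.204]
flux [309. 143.] 0.61 [ 0.475 -0.453]
{'t': np.float64(0.8), 'q': array([ 1.024,  0.477,  0.022,  1.555, -0.011,  1.109, -0.083]), 'joint_vel': array([-0.001, -0.   ,  0.002,  0.001, -0.003, -0.001, -0.001]), 'joint_torque': array([  0.001, -59.627,   1.606, -28.153,   0.012,   0.002,   0.   ]), 'eef_pos': array([ 0.287, -0.611,  0.245]), 'tool_rot': array([0.   , 0.976, 0.218, 0.   ]), 'contact_force': array([-0.564,  0.374,  0.589]), 'torque': array([-0.022,  0.065,  0.025]), 'grasp_force': np.float64(0.0), 'gripper_width': np.float64(0.998)}
```

```bash
ls pics
```

```text
scene0.png
side0.png
```

View pics/scene0.png

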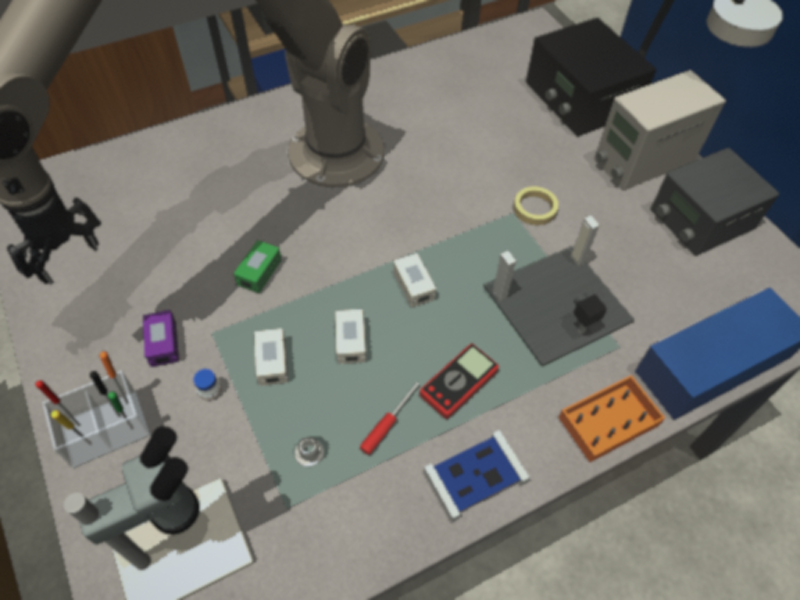

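View pics/side0.png

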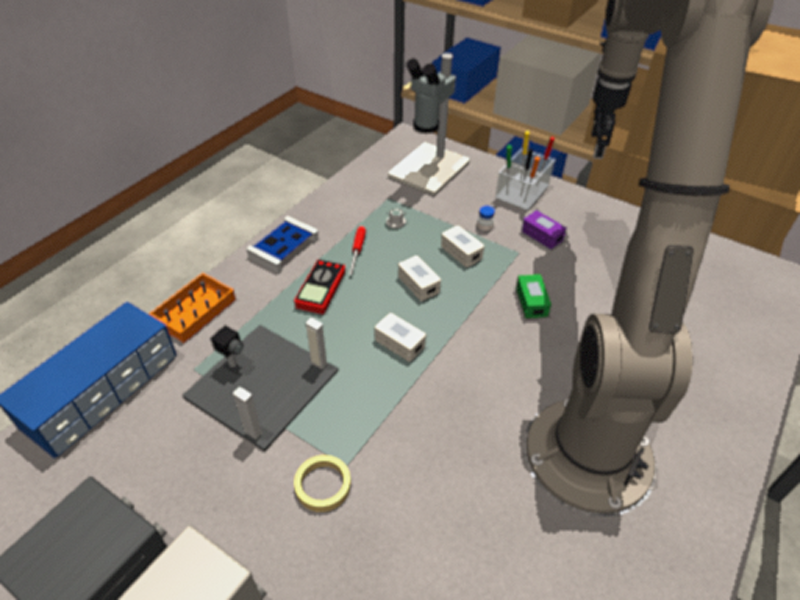

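```bash
cat > fit.py <<'E'
from h import *
from scipy.optimize import minimize
def box(x0,x1,y0,y1,z0,z1): return np.array([[x,y,z] for x in(x0,x1) for y in(y0,y1) for z in(z0,z1)])
BR=[box(-.05,.05,-.028,.028,0,.046)]
ST=[box(-.04,.18,-.115,.115,0,.012),box(-.015,.015,.09,.11,0,.14),box(-.015,.015,-.11,-.09,0,.14),box(.13,.17,-.022,.022,.06,.104),box(.144,.156,-.006,.006,0,.1),box(.115,.13,-.015,.015,.067,.097)]
def sil(M,cam,p,parts):
    x,y,z,th=p; c,s=np.cos(th),np.sin(th); R=np.array([[c,-s,0],[s,c,0],[0,0,1]])
    im=np.zeros((384,512),np.uint8)
    big=np.zeros((384*4,512*4),np.uint8)
    for b in parts:
        pts=np.array([proj(cam,R@v+[x,y,z],M) for v in b])
        pts=((pts+.5)*4-.5)*16
        cv2.fillConvexPoly(big,cv2.convexHull(pts.astype(np.int32)),255,cv2.LINE_8,4)
    return cv2.resize(big,(512,384),interpolation=cv2.INTER_AREA)/255.
def fit(masks,p0,parts,fz=True):
    # masks: list of (cam,M,mask)
    def cost(p):
        if not fz: p=[p[0],p[1],p0[2],p[2]]
        c=0
        for cam,M,m in masks:
            s=sil(M,cam,p,parts); c+=1-np.minimum(s,m).sum()/np.maximum(s,m).sum()
        return c/len(masks)
    best=None
    for dth in np.arange(0,np.pi if len(parts)==1 else 2*np.pi,np.pi/6):
        q=np.array(p0,float); q[3]+=dth
        if not fz:q=q[[0,1,3]]
        c=cost(q)
        if best is None or c<best[0]: best=(c,q)
    q=best[1]
    for it in range(2):
        n=len(q); st=np.array([.015,.015,.01,.2])if fz else np.array([.015,.015,.2])
        sim=np.vstack([q]+[q+st*np.eye(n)[i]/(1+2*it) for i in range(n)])
        r=minimize(cost,q,method="Nelder-Mead",options=dict(initial_simplex=sim,xatol=1e-4,fatol=1e-4,maxiter=250)); q=r.x
    return q,r.fun
E
python3 - <<'E'
from fit import *
np.set_printoptions(precision=4,suppress=True)
W={"b1":(.504,-.197),"b2":(.49,-.357),"b3":(.445,-.015)}
D={}
for c in ["scene","side"]:
    bot.read_camera(c); D[c]=(bot.camera_model(c),bot.outline_of(c,"brick_a"),bot.outline_of(c,"stand"))
for n,w in W.items():
    ms=[]
    for c,(M,o,_) in D.items():
        d=min(o,key=lambda f:np.linalg.norm(atz(c,f["position"],.03)[:2]-w)); print(n,c,d["position"],d["score"],d["pixels"].sum()); ms.append((c,M,d["pixels"].astype(float)))
    print(n,"tri",tri([ray(c,next(np.array(np.argwhere(m).mean(0)[::-1]) for _ in [0]),M) for c,M,m in ms]))
    print(n,fit(ms,[*w,.003,0.]),[fit([m],[*w,.003,0.],BR,False) for m in ms]) if 0 else print(n,fit(ms,[*w,.003,0.],BR),[fit([m],[*w,.003,0.],BR,False) for m in ms])
ms=[(c,M,max(s,key=lambda f:f["score"])["pixels"].astype(float)) for c,(M,_,s) in D.items()]
print("stand",[m[2].sum() for m in ms],fit(ms,[.57,.23,0,0.],ST),[fit([m],[.57,.23,0,0.],ST,False) for m in ms])
E
```

```text
b1 scene [224.4, 214.6] 0.88 618
b1 side [264.2, 178.6] 0.64 509
b1 tri [ 0.5076 -0.1965  0.0255]
b1 (array([ 0.5076, -0.1957,  0.0022,  2.7191]), np.float64(0.0930638175293303)) [(array([ 0.5061, -0.1953,  2.7402]), np.float64(0.09342886553571117)), (array([ 0.5075, -0.1963,  2.7419]), np.float64(0.09117990901023976))]
b2 scene [224.4, 214.6] 0.88 618
b2 side [264.2, 178.6] 0.64 509
b2 tri [ 0.5076 -0.1965  0.0255]
b2 (array([ 0.49 , -0.357,  0.003,  0.   ]), np.float64(1.0)) [(array([ 0.49 , -0.357,  0.   ]), np.float64(1.0)), (array([ 0.49 , -0.357,  0.   ]), np.float64(1.0))]
b3 scene [266.1, 177.9] 0.56 614
b3 side [255.0, 215.3] 0.69 650
b3 tri [ 0.4429 -0.0184  0.0257]
b3 (array([ 0.4422, -0.0183,  0.003 , -0.1173]), np.float64(0.07634080665840642)) [(array([ 0.4418, -0.0185, -0.1213]), np.float64(0.08306789851884433)), (array([ 0.4434, -0.0182, -0.1068]), np.float64(0.06204806284267761))]Traceback (most recent call last):
  File "<stdin>", line 13, in <module>
ValueError: max() iterable argument is empty
```

```bash
python3 - <<'E'
from fit import *
np.set_printoptions(precision=4,suppress=True)
w=(.49,-.357); ms=[];ss=[]
for c in ["scene","side"]:
    M=bot.camera_model(c)
    for t in range(4):
        bot.read_camera(c)
        d=[f for f in bot.outline_of(c,"brick_a") if np.linalg.norm(atz(c,f["position"],.03)[:2]-w)<.05]
        if d: ms.append((c,M,d[0]["pixels"].astype(float))); break
    for t in range(4):
        s=[f for f in bot.outline_of(c,"stand") if f["score"]>.4]
        if s: ss.append((c,M,s[0]["pixels"].astype(float))); break
        bot.read_camera(c)
print(len(ms),[m[2].sum() for m in ss])
if ms:
  print(tri([ray(c,np.argwhere(m).mean(0)[::-1],M) for c,M,m in ms]) if len(ms)>1 else 0)
  print(fit(ms,[*w,.003,0.],BR),[fit([m],[*w,.003,0.],BR,False) for m in ms])
print("stand",fit(ss,[.57,.23,0,0.],ST),[fit([m],[.57,.23,0,0.],ST,False) for m in ss])
print(bot.get_obs()["t"])
E
```

```text
2 [np.float64(4433.0), np.float64(4703.0)]
[ 0.4802 -0.3527  0.027 ]
(array([ 0.481 , -0.3519,  0.004 ,  2.845 ]), np.float64(0.07664414994485602)) [(array([ 0.4791, -0.3518,  2.8506]), np.float64(0.09970871253068625)), (array([ 0.4815, -0.3526,  2.8455]), np.float64(0.04767528320867798))]
stand (array([0.5452, 0.2281, 0.    , 0.006 ]), np.float64(0.040995461414314815)) [(array([0.545 , 0.2283, 0.0048]), np.float64(0.04154520621458635)), (array([0.5456, 0.2272, 0.0032]), np.float64(0.03865714414223376))]
1.4
```

>>> drive_tool(commands=[{"hand": 1, "translation": [50, 60, 0], "angular": [0, 0, -0.16]}, {"hand": 1, "translation": [95, 115, 0], "angular": [0, 0, -0.32]}, {"hand": 1, "translation": [135, 170, -10], "angular": [0, 0, -0.48]}, {"hand": 1, "translation": [170, 225, -20], "angular": [0, 0, -0.62]}, {"hand": 1, "translation": [194, 259, -25], "angular": [0, 0, -0.736]}, {"hand": 1, "translation": [194, 259, -25], "angular": [0, 0, -0.736]}, {"hand": 1, "translation": [194, 259, -25], "angular": [0, 0, -0.736]}, {"hand": 1, "translation": [194, 259, -25], "angular": [0, 0, -0.736]}], force=60)

```text
t: 2.4
eef_pos: [0.4795, -0.3542, 0.2206]
tool_rot: [0.001, 0.989, -0.149, -0.0]
contact_force: [0.5, -0.5, 0.1]
gripper_width: 0.999
grasp_force: 0.0
```

```bash
python3 - <<'E'
from fit import *
np.set_printoptions(precision=4,suppress=True)
M=bot.camera_model("wrist"); im=bot.read_camera("wrist"); o=bot.get_obs()
print(o["eef_pos"],o["tool_rot"],o["q"],o["contact_force"],o["torque"])
cv2.imwrite("pics/w1.png",cv2.resize(im[:,:,::-1],(800,600),interpolation=cv2.INTER_CUBIC))
B={"b1":(.507,-.196),"b2":(.481,-.352),"b3":(.4425,-.018)}
for n,w in B.items(): print(n,proj("wrist",[*w,.049],M)*800/512)
for d in bot.outline_of("wrist","brick_a"):
    p=atz("wrist",d["position"],.03,M); print(d["position"],d["score"],p,d["pixels"].sum())
    n=min(B,key=lambda k:np.linalg.norm(p[:2]-B[k])); print(n,fit([("wrist",M,d["pixels"].astype(float))],[*B[n],.003,-.3],BR,False))
E
```

```text
[ 0.4794 -0.3544  0.2206] [ 0.0006  0.9887 -0.1497  0.    ] [ 0.4742  0.3715  0.0732  1.7808 -0.0305  0.9898 -1.312 ] [-0.11   -0.8038  0.706 ] [0.0482 0.028  0.0052]
b1 [176.736  300.5654]
b2 [392.0658 269.8388]
b3 [ 60.9151 418.6301]
[123.9, 185.2] 0.96 [ 0.5086 -0.2027  0.03  ] 4634
b1 (array([ 0.5065, -0.197 , -0.3903]), np.float64(0.059056369201264336))
[41.9, 249.5] 0.79 [ 0.4628 -0.023   0.03  ] 2068
b3 (array([ 0.4431, -0.0186, -0.0534]), np.float64(0.32504430028611))
[253.3, 169.7] 0.78 [ 0.4796 -0.3541  0.03  ] 4968
b2 (array([ 0.4791, -0.3548, -0.3424]), np.float64(0.04097854969827697))
[414.6, 229.0] 0.73 [ 0.3453 -0.5315  0.03  ] 3799
b2 (array([ 0.481, -0.352, -0.3  ]), np.float64(1.0))
[266.5, 303.9] 0.62 [ 0.3039 -0.3177  0.03  ] 702
b2 (array([ 0.481, -0.352, -0.3  ]), np.float64(1.0))
```

View pics/w1.png

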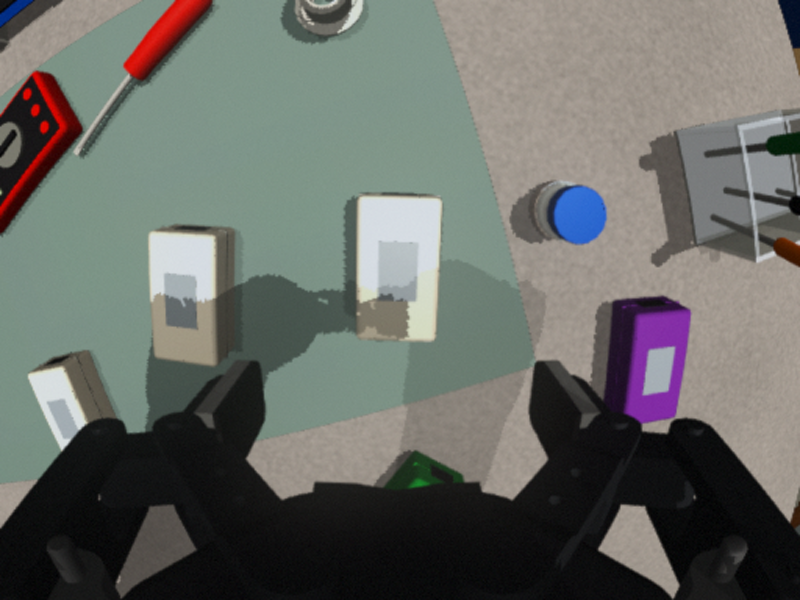

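>>> drive_tool(commands=[{"hand": 1, "translation": [0, 0, -50], "angular": [0, 0, -0.03]}, {"hand": 1, "translation": [0, 0, -100], "angular": [0, 0, -0.03]}, {"hand": 1, "translation": [0, 0, -145], "angular": [0, 0, -0.03]}, {"hand": 1, "translation": [0, 0, -175], "angular": [0, 0, -0.03]}, {"hand": 1, "translation": [0, 0, -193], "angular": [0, 0, -0.03]}, {"hand": 1, "translation": [0, 0, -193], "angular": [0, 0, -0.03]}, {"hand": 1, "translation": [0, 0, -193], "angular": [0, 0, -0.03]}, {"hand": 0, "translation": [0, 0, -193], "angular": [0, 0, -0.03]}, {"hand": 0, "translation": [0, 0, -193], "angular": [0, 0, -0.03]}, {"hand": 0, "translation": [0, 0, -193], "angular": [0, 0, -0.03]}, {"hand": 0, "translation": [0, 0, -193], "angular": [0, 0, -0.03]}, {"hand": 0, "translation": [0, 0, -193], "angular": [0, 0, -0.03]}], force=60)

```text
t: 4.0
eef_pos: [0.4815, -0.3531, 0.0288]
tool_rot: [0.001, 0.987, -0.163, 0.001]
contact_force: [-0.3, -0.6, 6.0]
gripper_width: 0.648
grasp_force: 65.5
```

>>> drive_tool(commands=[{"hand": 0, "translation": [0, 0, 20], "angular": [0, 0, 0]}, {"hand": 0, "translation": [0, 0, 60], "angular": [0, 0, 0]}, {"hand": 0, "translation": [0, 0, 100], "angular": [0, 0, 0]}, {"hand": 0, "translation": [0, 0, 100], "angular": [0.05, 0.142, 0]}, {"hand": 0, "translation": [0, 0, 100], "angular": [0.097, 0.284, 0]}, {"hand": 0, "translation": [0, 0, 100], "angular": [0.097, 0.284, 0]}, {"hand": 0, "translation": [0, 0, 100], "angular": [0.097, 0.284, 0]}, {"hand": 0, "translation": [0, 0, 100], "angular": [0.097, 0.284, 0]}, {"hand": 0, "translation": [0, 0, 100], "angular": [0.097, 0.284, 0]}, {"hand": 0, "translation": [0, 0, 100], "angular": [0.097, 0.284, 0]}, {"hand": 0, "translation": [0, 0, 100], "angular": [0.097, 0.284, 0]}])

```text
t: 5.38
eef_pos: [0.4807, -0.3521, 0.1274]
tool_rot: [-0.025, 0.976, -0.161, -0.147]
contact_force: [-0.4, -0.1, -3.2]
gripper_width: 0.644
grasp_force: 64.7
```

```bash
cat > ft.py <<'E'
from h import *
np.set_printoptions(precision=3,suppress=True)
F=[];T=[]
for i in range(8):
    o=bot.get_obs(); F.append(o["contact_force"]); T.append(o["torque"]); bot.read_camera("wrist")
from scipy.spatial.transform import Rotation as Ro
w=o["tool_rot"]; R=Ro.from_quat([w[1],w[2],w[3],w[0]]).as_matrix()
ax=R[:,1]*np.array([1,1,0])
print(o["t"],o["eef_pos"],w,"F",np.mean(F,0),"T",np.mean(T,0),"std",np.std(T,0),"Ty",(np.array(T)@R)[:,1].mean(),"tilt",np.degrees(np.arcsin(-R[2,0])),"w",o["gripper_width"],o["grasp_force"])
E
python3 ft.py
```

```text
5.725 [ 0.481 -0.352  0.127] [-0.025  0.976 -0.161 -0.147] F [-0.148  0.002 -3.424] T [-0.154 -0.497 -0.009] std [0.031 0.025 0.028] Ty 0.5204981643698524 tilt 17.19885067486659 w 0.6467940241057912 64.67292129993439
```

>>> drive_tool(commands=[{"hand": 0, "translation": [0, 0, 0], "angular": [-0.05, -0.142, 0]}, {"hand": 0, "translation": [0, 0, 0], "angular": [-0.097, -0.284, 0]}, {"hand": 0, "translation": [0, 0, 0], "angular": [-0.146, -0.426, 0]}, {"hand": 0, "translation": [0, 0, 0], "angular": [-0.194, -0.568, 0]}, {"hand": 0, "translation": [0, 0, 0], "angular": [-0.194, -0.568, 0]}, {"hand": 0, "translation": [0, 0, 0], "angular": [-0.194, -0.568, 0]}, {"hand": 0, "translation": [0, 0, 0], "angular": [-0.194, -0.568, 0]}, {"hand": 0, "translation": [0, 0, 0], "angular": [-0.194, -0.568, 0]}, {"hand": 0, "translation": [0, 0, 0], "angular": [-0.194, -0.568, 0]}, {"hand": 0, "translation": [0, 0, 0], "angular": [-0.194, -0.568, 0]}])

```text
t: 7.02
eef_pos: [0.4809, -0.352, 0.1272]
tool_rot: [0.025, 0.976, -0.161, 0.147]
contact_force: [-0.1, 0.0, -3.3]
gripper_width: 0.644
grasp_force: 64.7
```

```bash
python3 ft.py
```

```text
7.375 [ 0.481 -0.352  0.127] [ 0.025  0.976 -0.161  0.147] F [ 0.07   0.027 -3.652] T [0.165 0.496 0.004] std [0.034 0.021 0.031] Ty -0.5224755616102417 tilt -17.193157388281183 w 0.6464448185655739 64.72438305616379
```

>>> drive_tool(commands=[{"hand": 0, "translation": [0, 0, 0], "angular": [0.05, 0.142, 0]}, {"hand": 0, "translation": [0, 0, 0], "angular": [0.097, 0.284, 0]}, {"hand": 0, "translation": [0, 0, 0], "angular": [0.146, 0.426, 0]}, {"hand": 0, "translation": [0, 0, 0], "angular": [0.194, 0.568, 0]}, {"hand": 0, "translation": [0, 0, 0], "angular": [0.194, 0.568, 0]}, {"hand": 0, "translation": [0, 0, 0], "angular": [0.194, 0.568, 0]}, {"hand": 0, "translation": [0, 0, 0], "angular": [0.194, 0.568, 0]}, {"hand": 0, "translation": [0, 0, 0], "angular": [0.194, 0.568, 0]}])

```text
t: 8.43
eef_pos: [0.4802, -0.3523, 0.1279]
tool_rot: [-0.025, 0.976, -0.161, -0.147]
contact_force: [-0.4, 0.0, -4.0]
gripper_width: 0.644
grasp_force: 64.7
```

```bash
python3 ft.py
```

```text
8.775 [ 0.481 -0.352  0.127] [-0.025  0.976 -0.161 -0.147] F [-0.261  0.028 -3.447] T [-0.183 -0.503 -0.008] std [0.031 0.02  0.032] Ty 0.5352885142197151 tilt 17.183368914235505 w 0.6449055800737009 64.6702578663826
```

>>> drive_tool(commands=[{"hand": 0, "translation": [0, 0, 0], "angular": [-0.05, -0.142, 0]}, {"hand": 0, "translation": [0, 0, 0], "angular": [-0.081, -0.2365, 0]}, {"hand": 0, "translation": [0, 0, 0], "angular": [-0.081, -0.2365, 0]}, {"hand": 0, "translation": [0, 0, 0], "angular": [-0.081, -0.2365, 0]}, {"hand": 0, "translation": [0, 0, 0], "angular": [-0.081, -0.2365, 0]}])

```text
t: 9.45
eef_pos: [0.4817, -0.352, 0.1271]
tool_rot: [-0.004, 0.986, -0.162, -0.025]
contact_force: [0.1, -0.3, -2.7]
gripper_width: 0.652
grasp_force: 64.7
```

```bash
python3 ft.py
```

```text
9.8 [ 0.481 -0.352  0.127] [-0.004  0.986 -0.163 -0.025] F [-0.014  0.007 -3.436] T [-0.038 -0.065 -0.001] std [0.037 0.033 0.022] Ty 0.07409973006862335 tilt 2.890699484370704 w 0.6481899886185359 64.66341733932495
```

>>> drive_tool(commands=[{"hand": 0, "translation": [0, 0, 0], "angular": [-0.0324, -0.0946, 0]}, {"hand": 0, "translation": [0, 0, 0], "angular": [-0.0324, -0.0946, 0]}, {"hand": 0, "translation": [0, 0, 0], "angular": [-0.0324, -0.0946, 0]}, {"hand": 0, "translation": [0, 0, 0], "angular": [-0.0324, -0.0946, 0]}, {"hand": 0, "translation": [0, 0, 0], "angular": [-0.0324, -0.0946, 0]}, {"hand": 0, "translation": [0, 0, 0], "angular": [-0.0324, -0.0946, 0]}, {"hand": 0, "translation": [0, 0, 0], "angular": [-0.0324, -0.0946, 0]}, {"hand": 0, "translation": [0, 0, 0], "angular": [-0.0324, -0.0946, 0]}])

```text
t: 10.85
eef_pos: [0.4808, -0.352, 0.1273]
tool_rot: [0.004, 0.986, -0.163, 0.025]
contact_force: [0.2, 0.2, -3.5]
gripper_width: 0.646
grasp_force: 64.7
```

```bash
python3 ft.py
```

```text
11.2 [ 0.481 -0.352  0.127] [ 0.004  0.986 -0.163  0.025] F [ 0.074 -0.075 -3.466] T [0.045 0.098 0.009] std [0.021 0.018 0.023] Ty -0.10695090473179514 tilt -2.8567968104336194 w 0.6503526117667182 64.67119306325912
```

>>> drive_tool(commands=[{"hand": 0, "translation": [0, 0, -30], "angular": [0.0162, 0.0473, 0]}, {"hand": 0, "translation": [0, 0, -65], "angular": [0.0162, 0.0473, 0]}, {"hand": 0, "translation": [0, 0, -88], "angular": [0.0162, 0.0473, 0]}, {"hand": 0, "translation": [0, 0, -95], "angular": [0.0162, 0.0473, 0]}, {"hand": 0, "translation": [0, 0, -99.5], "angular": [0.0162, 0.0473, 0]}, {"hand": 0, "translation": [0, 0, -99.5], "angular": [0.0162, 0.0473, 0]}, {"hand": 1, "translation": [0, 0, -99.5], "angular": [0.0162, 0.0473, 0]}, {"hand": 1, "translation": [0, 0, -99.5], "angular": [0.0162, 0.0473, 0]}, {"hand": 1, "translation": [0, 0, -99.5], "angular": [0.0162, 0.0473, 0]}, {"hand": 1, "translation": [0, 0, -99.5], "angular": [0.0162, 0.0473, 0]}, {"hand": 1, "translation": [0, 0, -50], "angular": [0.0162, 0.0473, 0]}, {"hand": 1, "translation": [0, 0, 0], "angular": [0.0162, 0.0473, 0]}])

```text
t: 12.75
eef_pos: [0.4804, -0.3518, 0.1279]
tool_rot: [-0.0, 0.987, -0.163, -0.001]
contact_force: [0.7, -0.4, 0.6]
gripper_width: 1.001
grasp_force: 0.0
```

>>> drive_tool(commands=[{"hand": 1, "translation": [5, 40, 50], "angular": [0, 0, -0.03]}, {"hand": 1, "translation": [15, 95, 70], "angular": [0, 0, -0.07]}, {"hand": 1, "translation": [26, 156, 70], "angular": [0, 0, -0.07]}, {"hand": 1, "translation": [26, 156, 70], "angular": [0, 0, -0.07]}, {"hand": 1, "translation": [26, 156, 70], "angular": [0, 0, -0.07]}, {"hand": 1, "translation": [26, 156, 70], "angular": [0, 0, -0.07]}])

```text
t: 13.5
eef_pos: [0.5062, -0.1977, 0.1971]
tool_rot: [0.0, 0.98, -0.199, -0.0]
contact_force: [0.2, 0.2, 1.2]
gripper_width: 1.0
grasp_force: 0.0
```

```bash
cat > look.py <<'E'
from fit import *
import sys
np.set_printoptions(precision=4,suppress=True)
M=bot.camera_model("wrist"); im=bot.read_camera("wrist"); o=bot.get_obs()
print(o["t"],o["eef_pos"],o["tool_rot"],"yaw",2*np.arctan2(o["tool_rot"][2],o["tool_rot"][1]))
cv2.imwrite(f"pics/{sys.argv[1]}.png",cv2.resize(im[:,:,::-1],(800,600),interpolation=cv2.INTER_CUBIC))
B={"b1":(.507,-.196),"b2":(.481,-.352),"b3":(.4425,-.018)}
for d in bot.outline_of("wrist","brick_a"):
    p=atz("wrist",d["position"],.03,M)
    n=min(B,key=lambda k:np.linalg.norm(p[:2]-B[k]))
    if np.linalg.norm(p[:2]-B[n])<.04: print(n,fit([("wrist",M,d["pixels"].astype(float))],[*B[n],.003,-.3],BR,False))
E
python3 look.py w2
```

```text
13.55 [ 0.5063 -0.1977  0.1971] [ 0.0004  0.9801 -0.1987 -0.0003] yaw -0.3999988574323199
b1 (array([ 0.5063, -0.1985, -0.3948]), np.float64(0.026805867789298277))
b2 (array([ 0.48  , -0.3539, -0.3167]), np.float64(0.05112710348152838))
```

View pics/w2.png

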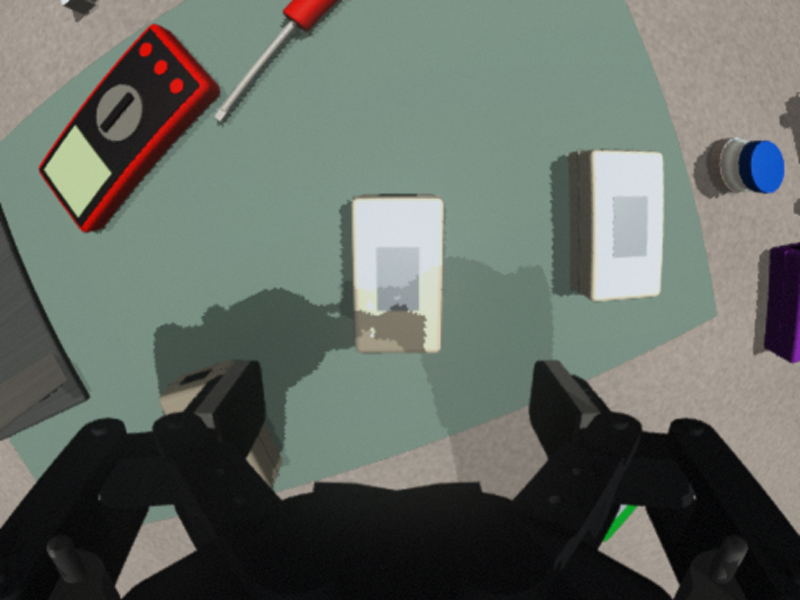

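The tested brick lies flat again at (627,225). The middle brick is centred under the hand at (397,275) and aligned with it.

>>> drive_tool(commands=[{"hand": 1, "translation": [0, 0, -50], "angular": [0, 0, 0]}, {"hand": 1, "translation": [0, 0, -100], "angular": [0, 0, 0]}, {"hand": 1, "translation": [0, 0, -140], "angular": [0, 0, 0]}, {"hand": 1, "translation": [0, 0, -160], "angular": [0, 0, 0]}, {"hand": 1, "translation": [0, 0, -169], "angular": [0, 0, 0]}, {"hand": 1, "translation": [0, 0, -169], "angular": [0, 0, 0]}, {"hand": 0, "translation": [0, 0, -169], "angular": [0, 0, 0]}, {"hand": 0, "translation": [0, 0, -169], "angular": [0, 0, 0]}, {"hand": 0, "translation": [0, 0, -169], "angular": [0, 0, 0]}, {"hand": 0, "translation": [0, 0, -169], "angular": [0, 0, 0]}, {"hand": 0, "translation": [0, 0, -169], "angular": [0, 0, 0]}], force=60)

```text
t: 14.98
eef_pos: [0.5076, -0.1967, 0.0296]
tool_rot: [0.0, 0.98, -0.197, 0.001]
contact_force: [-1.0, -1.0, 5.3]
gripper_width: 0.644
grasp_force: 64.7
```

>>> drive_tool(commands=[{"hand": 0, "translation": [0, 0, 20], "angular": [0, 0, 0]}, {"hand": 0, "translation": [0, 0, 60], "angular": [0, 0, 0]}, {"hand": 0, "translation": [0, 0, 100], "angular": [0, 0, 0]}, {"hand": 0, "translation": [0, 0, 100], "angular": [0.058, 0.138, 0]}, {"hand": 0, "translation": [0, 0, 100], "angular": [0.117, 0.276, 0]}, {"hand": 0, "translation": [0, 0, 100], "angular": [0.117, 0.276, 0]}, {"hand": 0, "translation": [0, 0, 100], "angular": [0.117, 0.276, 0]}, {"hand": 0, "translation": [0, 0, 100], "angular": [0.117, 0.276, 0]}, {"hand": 0, "translation": [0, 0, 100], "angular": [0.117, 0.276, 0]}, {"hand": 0, "translation": [0, 0, 100], "angular": [0.117, 0.276, 0]}, {"hand": 0, "translation": [0, 0, 100], "angular": [0.117, 0.276, 0]}])

```text
t: 16.35
eef_pos: [0.5067, -0.196, 0.1285]
tool_rot: [-0.03, 0.969, -0.195, -0.146]
contact_force: [-0.0, -0.1, -2.7]
gripper_width: 0.649
grasp_force: 64.6
```

```bash
python3 ft.py
```

```text
16.7 [ 0.507 -0.196  0.128] [-0.03   0.969 -0.195 -0.146] F [-0.042  0.145 -3.089] T [-0.188 -0.464  0.003] std [0.028 0.017 0.034] Ty 0.5010859657615134 tilt 17.181703147795513 w 0.6420947603138265 64.59992498159409
```

>>> drive_tool(commands=[{"hand": 0, "translation": [0, 0, 0], "angular": [-0.058, -0.138, 0]}, {"hand": 0, "translation": [0, 0, 0], "angular": [-0.117, -0.276, 0]}, {"hand": 0, "translation": [0, 0, 0], "angular": [-0.175, -0.414, 0]}, {"hand": 0, "translation": [0, 0, 0], "angular": [-0.234, -0.552, 0]}, {"hand": 0, "translation": [0, 0, 0], "angular": [-0.234, -0.552, 0]}, {"hand": 0, "translation": [0, 0, 0], "angular": [-0.234, -0.552, 0]}, {"hand": 0, "translation": [0, 0, 0], "angular": [-0.234, -0.552, 0]}, {"hand": 0, "translation": [0, 0, 0], "angular": [-0.234, -0.552, 0]}])

```text
t: 17.75
eef_pos: [0.5077, -0.1965, 0.1284]
tool_rot: [0.03, 0.969, -0.195, 0.146]
contact_force: [0.1, 0.6, -3.5]
gripper_width: 0.646
grasp_force: 64.6
```

```bash
python3 ft.py
```

```text
18.1 [ 0.507 -0.196  0.128] [ 0.03   0.969 -0.195  0.146] F [-0.146 -0.138 -3.118] T [0.203 0.468 0.013] std [0.029 0.023 0.021] Ty -0.510351543943937 tilt -17.158622959325342 w 0.6440136897942499 64.57583874464035
```

>>> drive_tool(commands=[{"hand": 0, "translation": [0, 0, 0], "angular": [0.058, 0.138, 0]}, {"hand": 0, "translation": [0, 0, 0], "angular": [0.0973, 0.2301, 0]}, {"hand": 0, "translation": [0, 0, 0], "angular": [0.0973, 0.2301, 0]}, {"hand": 0, "translation": [0, 0, 0], "angular": [0.0973, 0.2301, 0]}, {"hand": 0, "translation": [0, 0, 0], "angular": [0.0973, 0.2301, 0]}])

```text
t: 18.77
eef_pos: [0.5058, -0.1957, 0.128]
tool_rot: [0.005, 0.98, -0.197, 0.024]
contact_force: [0.5, 0.1, -3.8]
gripper_width: 0.646
grasp_force: 64.5
```

```bash
python3 ft.py
```

```text
19.125 [ 0.507 -0.196  0.128] [ 0.005  0.98  -0.197  0.024] F [-0.324 -0.258 -2.988] T [ 0.055  0.085 -0.017] std [0.038 0.03  0.019] Ty -0.09995476933304037 tilt -2.868568242807541 w 0.6475709448809968 64.51267004013062
```

>>> drive_tool(commands=[{"hand": 0, "translation": [0, 0, 0], "angular": [0.0389, 0.0921, 0]}, {"hand": 0, "translation": [0, 0, 0], "angular": [0.0389, 0.0921, 0]}, {"hand": 0, "translation": [0, 0, 0], "angular": [0.0389, 0.0921, 0]}, {"hand": 0, "translation": [0, 0, 0], "angular": [0.0389, 0.0921, 0]}, {"hand": 0, "translation": [0, 0, 0], "angular": [0.0389, 0.0921, 0]}, {"hand": 0, "translation": [0, 0, 0], "angular": [0.0389, 0.0921, 0]}, {"hand": 0, "translation": [0, 0, 0], "angular": [0.0389, 0.0921, 0]}, {"hand": 0, "translation": [0, 0, 0], "angular": [0.0389, 0.0921, 0]}])

```text
t: 20.18
eef_pos: [0.5068, -0.1961, 0.1283]
tool_rot: [-0.005, 0.98, -0.197, -0.025]
contact_force: [-0.2, 0.5, -2.7]
gripper_width: 0.645
grasp_force: 64.5
```

```bash
python3 ft.py
```

```text
20.525 [ 0.507 -0.196  0.128] [-0.005  0.98  -0.197 -0.025] F [-0.057 -0.034 -2.492] T [-0.036 -0.079  0.004] std [0.028 0.017 0.013] Ty 0.08666068359782463 tilt 2.873305247865293 w 0.6429922179731804 64.51350688934326
```

>>> drive_tool(commands=[{"hand": 0, "translation": [0, 0, -30], "angular": [-0.0195, -0.046, 0]}, {"hand": 0, "translation": [0, 0, -65], "angular": [-0.0195, -0.046, 0]}, {"hand": 0, "translation": [0, 0, -88], "angular": [-0.0195, -0.046, 0]}, {"hand": 0, "translation": [0, 0, -95], "angular": [-0.0195, -0.046, 0]}, {"hand": 0, "translation": [0, 0, -99.5], "angular": [-0.0195, -0.046, 0]}, {"hand": 0, "translation": [0, 0, -99.5], "angular": [-0.0195, -0.046, 0]}, {"hand": 1, "translation": [0, 0, -99.5], "angular": [-0.0195, -0.046, 0]}, {"hand": 1, "translation": [0, 0, -99.5], "angular": [-0.0195, -0.046, 0]}, {"hand": 1, "translation": [0, 0, -99.5], "angular": [-0.0195, -0.046, 0]}, {"hand": 1, "translation": [0, 0, -99.5], "angular": [-0.0195, -0.046, 0]}, {"hand": 1, "translation": [0, 0, -50], "angular": [-0.0195, -0.046, 0]}, {"hand": 1, "translation": [0, 0, 0], "angular": [-0.0195, -0.046, 0]}])

```text
t: 22.08
eef_pos: [0.5062, -0.1959, 0.129]
tool_rot: [0.0, 0.98, -0.197, -0.001]
contact_force: [1.1, -0.2, -0.0]
gripper_width: 1.0
grasp_force: 0.0
```

>>> drive_tool(commands=[{"hand": 1, "translation": [-15, 40, 50], "angular": [0, 0, 0.1]}, {"hand": 1, "translation": [-35, 95, 72], "angular": [0, 0, 0.2]}, {"hand": 1, "translation": [-50, 140, 72], "angular": [0, 0, 0.29]}, {"hand": 1, "translation": [-64, 177, 72], "angular": [0, 0, 0.29]}, {"hand": 1, "translation": [-64, 177, 72], "angular": [0, 0, 0.29]}, {"hand": 1, "translation": [-64, 177, 72], "angular": [0, 0, 0.29]}, {"hand": 1, "translation": [-64, 177, 72], "angular": [0, 0, 0.29]}])

```text
t: 22.95
eef_pos: [0.4431, -0.0203, 0.2002]
tool_rot: [0.0, 0.999, -0.055, -0.0]
contact_force: [-0.2, 0.2, -0.9]
gripper_width: 0.999
grasp_force: 0.0
```

```bash
python3 look.py w3
```

```text
23.0 [ 0.4431 -0.0202  0.2002] [ 0.0004  0.9985 -0.0547 -0.0002] yaw -0.10940653617709681
b2 (array([ 0.4789, -0.3568, -0.3125]), np.float64(0.025122125493970304))
b3 (array([ 0.4416, -0.0213, -0.0876]), np.float64(0.028851955387340644))
b1 (array([ 0.5061, -0.1969, -0.3991]), np.float64(0.04742805973503317))
```

View pics/w3.png

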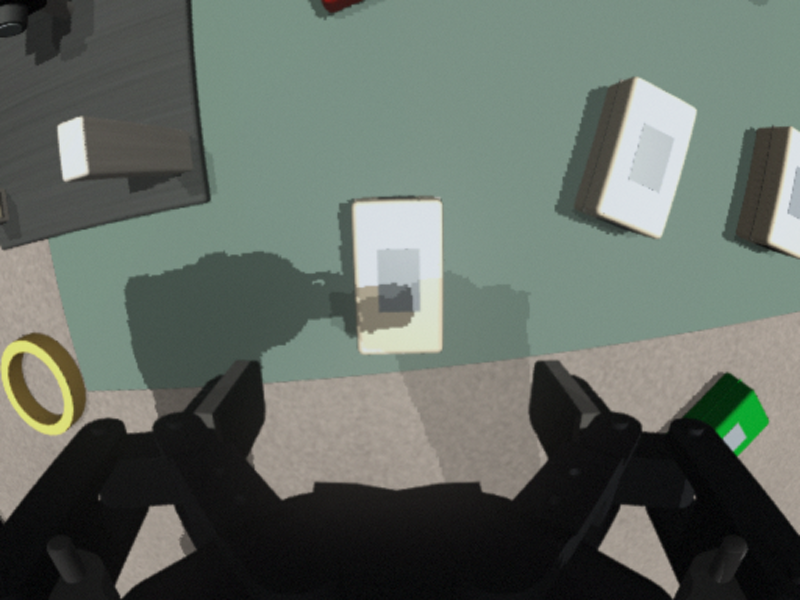

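>>> drive_tool(commands=[{"hand": 1, "translation": [0, 0, -50], "angular": [0, 0, 0.01]}, {"hand": 1, "translation": [0, 0, -100], "angular": [0, 0, 0.01]}, {"hand": 1, "translation": [0, 0, -142], "angular": [0, 0, 0.01]}, {"hand": 1, "translation": [0, 0, -163], "angular": [0, 0, 0.01]}, {"hand": 1, "translation": [0, 0, -172], "angular": [0, 0, 0.01]}, {"hand": 1, "translation": [0, 0, -172], "angular": [0, 0, 0.01]}, {"hand": 0, "translation": [0, 0, -172], "angular": [0, 0, 0.01]}, {"hand": 0, "translation": [0, 0, -172], "angular": [0, 0, 0.01]}, {"hand": 0, "translation": [0, 0, -172], "angular": [0, 0, 0.01]}, {"hand": 0, "translation": [0, 0, -172], "angular": [0, 0, 0.01]}, {"hand": 0, "translation": [0, 0, -172], "angular": [0, 0, 0.01]}], force=60)

```text
t: 24.42
eef_pos: [0.4435, -0.0197, 0.0295]
tool_rot: [0.001, 0.999, -0.049, 0.001]
contact_force: [-1.8, -2.3, 6.7]
gripper_width: 0.645
grasp_force: 63.2
```

>>> drive_tool(commands=[{"hand": 0, "translation": [0, 0, 20], "angular": [0, 0, 0]}, {"hand": 0, "translation": [10, 0, 60], "angular": [0, 0, 0]}, {"hand": 0, "translation": [30, 0, 100], "angular": [0, 0, 0]}, {"hand": 0, "translation": [50, 0, 100], "angular": [0.016, 0.149, 0]}, {"hand": 0, "translation": [50, 0, 100], "angular": [0.033, 0.298, 0]}, {"hand": 0, "translation": [50, 0, 100], "angular": [0.033, 0.298, 0]}, {"hand": 0, "translation": [50, 0, 100], "angular": [0.033, 0.298, 0]}, {"hand": 0, "translation": [50, 0, 100], "angular": [0.033, 0.298, 0]}, {"hand": 0, "translation": [50, 0, 100], "angular": [0.033, 0.298, 0]}, {"hand": 0, "translation": [50, 0, 100], "angular": [0.033, 0.298, 0]}, {"hand": 0, "translation": [50, 0, 100], "angular": [0.033, 0.298, 0]}])

```text
t: 25.8
eef_pos: [0.4928, -0.019, 0.1284]
tool_rot: [-0.009, 0.988, -0.048, -0.149]
contact_force: [-1.1, 0.2, -7.6]
gripper_width: 0.649
grasp_force: 70.0
```

```bash
python3 ft.py
```

```text
26.15 [ 0.493 -0.019  0.128] [-0.009  0.988 -0.048 -0.149] F [ 0.056  0.156 -7.45 ] T [-0.086 -0.694  0.002] std [0.028 0.039 0.042] Ty 0.6992698329525809 tilt 17.18995126985097 w 0.6450666157123371 69.97556447982788
```

>>> drive_tool(commands=[{"hand": 0, "translation": [0, 0, 0], "angular": [-0.016, -0.149, 0]}, {"hand": 0, "translation": [0, 0, 0], "angular": [-0.033, -0.298, 0]}, {"hand": 0, "translation": [0, 0, 0], "angular": [-0.05, -0.447, 0]}, {"hand": 0, "translation": [0, 0, 0], "angular": [-0.066, -0.596, 0]}, {"hand": 0, "translation": [0, 0, 0], "angular": [-0.066, -0.596, 0]}, {"hand": 0, "translation": [0, 0, 0], "angular": [-0.066, -0.596, 0]}, {"hand": 0, "translation": [0, 0, 0], "angular": [-0.066, -0.596, 0]}, {"hand": 0, "translation": [0, 0, 0], "angular": [-0.066, -0.596, 0]}])

```text
t: 27.2
eef_pos: [0.4938, -0.0192, 0.1284]
tool_rot: [0.01, 0.988, -0.048, 0.149]
contact_force: [-0.1, 0.6, -7.3]
gripper_width: 0.646
grasp_force: 69.9
```

```bash
python3 ft.py
```

```text
27.55 [ 0.493 -0.019  0.128] [ 0.01   0.988 -0.048  0.149] F [-0.114 -0.03  -7.505] T [ 0.067  0.727 -0.004] std [0.02  0.021 0.023] Ty -0.7297752821814771 tilt -17.155227439023644 w 0.6471377531910749 69.92626368999481
```

>>> drive_tool(commands=[{"hand": 0, "translation": [0, 0, 0], "angular": [0.016, 0.149, 0]}, {"hand": 0, "translation": [0, 0, 0], "angular": [0.0275, 0.2485, 0]}, {"hand": 0, "translation": [0, 0, 0], "angular": [0.0275, 0.2485, 0]}, {"hand": 0, "translation": [0, 0, 0], "angular": [0.0275, 0.2485, 0]}, {"hand": 0, "translation": [0, 0, 0], "angular": [0.0275, 0.2485, 0]}])

```text
t: 28.22
eef_pos: [0.4916, -0.019, 0.128]
tool_rot: [0.002, 0.999, -0.048, 0.025]
contact_force: [0.4, 0.8, -7.4]
gripper_width: 0.647
grasp_force: 70.0
```

```bash
python3 ft.py
```

```text
28.575 [ 0.493 -0.019  0.128] [ 0.002  0.999 -0.049  0.025] F [ 0.222  0.069 -7.407] T [-0.011  0.081  0.013] std [0.024 0.015 0.031] Ty -0.07945303190396263 tilt -2.86224122918478 w 0.6479700892024932 69.98485296964645
```

>>> drive_tool(commands=[{"hand": 0, "translation": [0, 0, 0], "angular": [0.011, 0.0994, 0]}, {"hand": 0, "translation": [0, 0, 0], "angular": [0.011, 0.0994, 0]}, {"hand": 0, "translation": [0, 0, 0], "angular": [0.011, 0.0994, 0]}, {"hand": 0, "translation": [0, 0, 0], "angular": [0.011, 0.0994, 0]}, {"hand": 0, "translation": [0, 0, 0], "angular": [0.011, 0.0994, 0]}, {"hand": 0, "translation": [0, 0, 0], "angular": [0.011, 0.0994, 0]}, {"hand": 0, "translation": [0, 0, 0], "angular": [0.011, 0.0994, 0]}, {"hand": 0, "translation": [0, 0, 0], "angular": [0.011, 0.0994, 0]}])

```text
t: 29.62
eef_pos: [0.4927, -0.0191, 0.1283]
tool_rot: [-0.001, 0.999, -0.049, -0.025]
contact_force: [0.0, -0.5, -7.1]
gripper_width: 0.641
grasp_force: 69.9
```

```bash
python3 ft.py
```

```text
29.975 [ 0.493 -0.019  0.128] [-0.001  0.999 -0.049 -0.025] F [-0.464 -0.211 -7.207] T [-0.006 -0.072 -0.008] std [0.021 0.029 0.025] Ty 0.07251189806560648 tilt 2.8907357779776635 w 0.6436349893815461 69.90444034337997
```

Only this brick departs from a linear torque–tilt response: it reads 0.076 N·m at ±2.9°, where ±0.121 would be linear. A 200 g piece shifting 28 mm predicts 0.075. It also weighs about 200 g more than a brick's upper range would allow, so this is the loose one, and I'm moving it to the stand.

>>> drive_tool(commands=[{"hand": 0, "translation": [0, 0, 40], "angular": [-0.0055, -0.0497, 0]}, {"hand": 0, "translation": [0, 0, 85], "angular": [-0.0055, -0.0497, 0]}, {"hand": 0, "translation": [5, 20, 115], "angular": [-0.0055, -0.0497, 0]}, {"hand": 0, "translation": [15, 60, 115], "angular": [-0.0055, -0.0497, 0.03]}, {"hand": 0, "translation": [25, 105, 115], "angular": [-0.0055, -0.0497, 0.06]}, {"hand": 0, "translation": [35, 150, 115], "angular": [-0.0055, -0.0497, 0.1]}, {"hand": 0, "translation": [44, 195, 115], "angular": [-0.0055, -0.0497, 0.1]}, {"hand": 0, "translation": [50, 230, 115], "angular": [-0.0055, -0.0497, 0.1]}, {"hand": 0, "translation": [53, 247, 115], "angular": [-0.0055, -0.0497, 0.1]}, {"hand": 0, "translation": [53, 247, 115], "angular": [-0.0055, -0.0497, 0.1]}, {"hand": 0, "translation": [53, 247, 115], "angular": [-0.0055, -0.0497, 0.1]}])

```text
t: 31.4
eef_pos: [0.5458, 0.2257, 0.243]
tool_rot: [0.002, 1.0, 0.0, -0.001]
contact_force: [-0.8, -0.3, -6.9]
gripper_width: 0.644
grasp_force: 69.9
```

```bash
python3 - <<'E'
from fit import *
np.set_printoptions(precision=4,suppress=True)
M=bot.camera_model("wrist"); im=bot.read_camera("wrist"); o=bot.get_obs()
print(o["t"],o["eef_pos"],o["tool_rot"],"yaw",2*np.arctan2(o["tool_rot"][2],o["tool_rot"][1]))
v=cv2.resize(im[:,:,::-1],(800,600),interpolation=cv2.INTER_CUBIC)
for b in ST[1:4]:
    for p in b[1::2]:
        u=proj("wrist",p+[.5453,.2280,0],M); cv2.circle(v,tuple(int(k) for k in (u+.5)*800/512),3,(0,0,255),-1)
cv2.imwrite("pics/w4.png",v)
E
```

```text
31.45 [0.5459 0.2256 0.2431] [ 0.0024  1.      0.0001 -0.0005] yaw 0.00010354292177700053
```

View pics/w4.png

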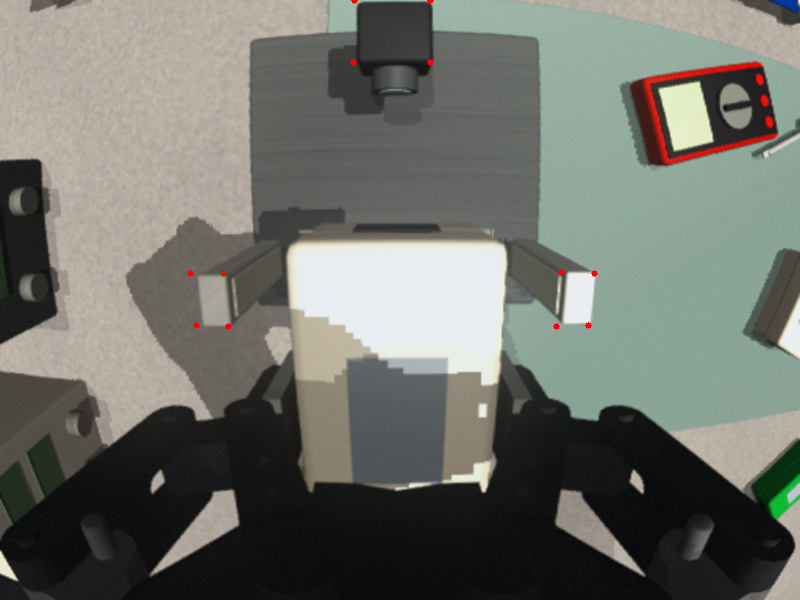

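The brick (centre column 397) is midway between the bar tops (214 and 577) and in line with the camera at 395, so I can lower it.

>>> drive_tool(commands=[{"hand": 0, "translation": [0, 0, -30], "angular": [0, 0, 0]}, {"hand": 0, "translation": [0, 0, -65], "angular": [0, 0, 0]}, {"hand": 0, "translation": [0, 0, -100], "angular": [0, 0, 0]}, {"hand": 0, "translation": [0, 0, -135], "angular": [0, 0, 0]}, {"hand": 0, "translation": [0, 0, -160], "angular": [0, 0, 0]}, {"hand": 0, "translation": [0, 0, -169], "angular": [0, 0, 0]}, {"hand": 0, "translation": [0, 0, -169], "angular": [0, 0, 0]}, {"hand": 0, "translation": [0, 0, -169], "angular": [0, 0, 0]}, {"hand": 0, "translation": [0, 0, -169], "angular": [0, 0, 0]}, {"hand": 0, "translation": [0, 0, -169], "angular": [0, 0, 0]}, {"hand": 0, "translation": [0, 0, -169], "angular": [0, 0, 0]}])

```text
t: 32.83
eef_pos: [0.5459, 0.228, 0.0746]
tool_rot: [0.001, 1.0, 0.001, -0.0]
contact_force: [0.1, 0.8, -7.4]
gripper_width: 0.647
grasp_force: 69.7
```

```bash
python3 ft.py; python3 - <<'E'
from h import *
a=[cv2.resize(bot.read_camera(c)[y:y+150,x:x+200,::-1],(400,300),interpolation=cv2.INTER_CUBIC) for c,x,y in(("side",80,150),("scene",260,100))]
cv2.imwrite("pics/fin.png",np.hstack(a))
E
```

```text
33.175 [0.546 0.228 0.074] [ 0.002  1.     0.001 -0.   ] F [ 0.071  0.006 -7.324] T [-0.002  0.023  0.007] std [0.031 0.012 0.019] Ty -0.023451631034974756 tilt 0.030337423514588315 w 0.6434950491930966 69.68074142932892
```

View pics/fin.png

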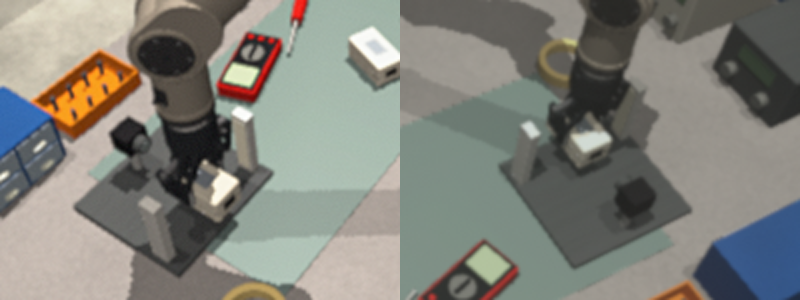

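Both views show the brick held level between the bars, at (215,190) on the left and (590,145) on the right, with one end facing the camera and nothing touched. Handing in.

```bash
python3 -c "from station import bot; print(bot.hand_in())"
```

```text
the job is handed in; nothing more can be done
None
```

I found the brick with the loose part, the one that lay nearest the stand, and handed the job in holding it still and level, centred between the light bars at about half their height, one end towards the camera; the other two showed nothing loose and are back flat on the mat.

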